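Key a lens cell onto its spring mount and hold it home

ROBOT

A 7-joint arm with a two-finger parallel gripper is mounted at the origin on a cart in front of the work surface, level with it; the furniture and walls round the work are solid. World frame = base frame: x ahead of the robot, y to its left, z up, the work surface at z = 0. Lengths are in mm, angles in rad, forces in N, time in s.
With the tool pointing down it reaches from about 425 to 875 mm from the base axis. Payload 4.7 kg.
Tool frame: the origin (TCP) lies midway between the tips of the shut fingers; the grasp point (between the pads) lies 19 mm behind it; z points along the fingers, y is the direction in which the jaws open and shut (so a half turn about z gives the same grasp; the last joint's range is limited). The gripper opens to 87 mm and grips with 3 to 60 N. Pads are 19 mm wide; open, the fingers measure 117 mm over their backs; the gripper's body (75 mm by 190 mm) begins 51 mm behind the grasp point.
Start: joints at [-1.097, 0.321, -0.07, 1.45, 0.023, 1.371, -0.057], TCP at [288.479, 582.499, 222.587] pointing down, gripper open.
Joint ranges: [-2.86, 2.86], [-0.3, 2.09], [-1.38, 1.24], [0.06, 2.45], [-1.56, 4.7], [0.09, 2.05], [-2.69, 2.69]. Speed limits (rad/s): [2.57, 2.57, 3.14, 3.14, 3.14, 3.14, 3.14].

INTERFACE

Orientations are given as a unit quaternion [x, y, z, w].
In Python, from plant import r gives the robot as it stands.
- The arm moves only by the shell command python3 -m jog 'ROWS' [FORCE]. ROWS is JSON, one flat list of numbers, 7 for each row, row after row: the shift along the world's x, y, z in cm, then the turn, a rotation vector about the world's x, y, z in rad, then the gripper command: -1 is fully open, 1 is shut, values between are in proportion. A call has 1 to 12 rows; each row shifts and turns the pose as measured when the row begins; what a row does not reach is not made up. A row lasts 1/8 s, in which the tool goes at most 62.5 mm and 10.7 degrees, less where a joint would pass 70% of its speed; a pose out of reach is approached as far as the arm can. A call with a gripper value outside its range is refused whole. The fingers move at their own pace and stop on an object; FORCE is the grip in N (left out, the last holds). Time passes only in rows, so rows that do not move let the fingers close. It gives the time, the measured TCP pose, the force and the opening at its end, in the units of the state.
- r.get_obs(): the state, without advancing time (a new reading comes with each control period).
- r.read_camera(name): name is "scene" or "top" or "wrist"; returns a dict with "img" (480x640x3 uint8, blue, green, red), "depth" (480x640 float32, mm along the optical axis (not along the pixel's ray), 0 where there is no reading), "vfov" (degrees; the focal length in pixels is half the picture's height over the tangent of half this angle, whatever the lens; pixels are square), "cx", "cy" (the principal point, pixels), "dist" ([k1, k2, p1, p2, k3] as OpenCV has them; the pictures are not rectified), "pose" (4x4, takes a point from camera to world coordinates); the wrist camera has in their place "hand_eye" (4x4, takes a point from camera to tool coordinates, whose origin is the TCP and whose axes are the flange's). Camera axes: x right, y up, looking along -z (the intrinsics and any distortion apply to the point x, -y, -z); pixel columns grow to the right and rows downward; lengths in mm; the calibration is good to about 2 mm. A picture is of the moment at which its call begins: read the wrist's pose just before it.
- r.close_job(): hands the job in, once; it reports no verdict.
The state is a dict: "clock": time; "qpos": joint angles; "joint_velocities": joint speeds; "effort": joint torques, N m; "position": TCP position; "tcp_rot": TCP orientation; "force": force on the tool from outside, world axes, zero at the start; "moment": the same for the moment, N m; "width": opening from 0.0 (shut) to 1.0 (fully open).
Only numpy, scipy, OpenCV 4.12 (cv2) and the standard library are available. Lean on these libraries where they do the work, as an engineer would, in place of code of your own. Each camera call takes 0.05 s, during which the arm holds its last target. There are 200 camera calls.

TASK

Pick up the knurled lens cell that stands on the bench with an objective can and an eye loupe, and set it, upright as it stands, over the spigot of the spring mount. Turn it under a light push until its hidden keyways drop over the mount's pins, then press it fully home against the spring and finish while still gripping it and holding it down there; leave the can and the loupe standing where they are.

Things in the scene. Friction and masses are not known exactly. Their poses are not given: they have to be found in the camera images.
- cell: Lens cell, loose: upright aluminium cylinder, 46 mm in diameter, 34 mm high, 0.08 to 0.17 kg, knurled side, glass disc recessed 2 mm in its top. Origin: centre of its underside; z up. The underside is open, 27 mm deep, with a 28 mm bore; three hidden keyways 120 degrees apart widen the bore, their direction is not told. They clear the pins over about 14 degrees of turn.
- mount: Spring mount, fixed: steel base plate 88 x 88 x 10 mm with four screw heads; in its middle a hub 60 mm in diameter, flat top 14 mm above the bench, and an upright spigot 26 mm in diameter. Origin: centre of the base plate's underside, on the bench; z up along the spigot. Pushed fully home, the cell's underside lies on the hub.
- spigot_top (a point): Centre of the spigot's top, 38 mm above the bench. The top is 14 mm in diameter, the taper widens to 26 mm at 29 mm above the bench, straight below that; the keyed bore fits it with 1 mm all round.
- pin_level (a point): Point on the spigot's axis at the height of the pin tops, 22.5 mm above the bench. Three radial pins 120 degrees apart, 5 mm wide, reach 17.5 mm from the axis; their direction is random and does not follow the mount's yaw. An unkeyed cell rests on them with its underside here. A turn of at most 60 degrees one way or the other (120 if only one way) finds the keyways.
- sleeve (a joint): Sprung sleeve, a steel ring 46 mm outside, 38 mm inside, round the pins. Value 0: up, its top 22 mm above the bench; 0.008 (m): pressed flush with the hub. A keyed cell presses it down. The spring pushes up with 3 N at 0 and 6 N at 0.008, so the cell does not sink by its own weight and rises when let go.
- objective_can: Bystander, loose: black screw-lid can 41 mm in diameter, 59 mm high, upright. Origin: centre of its underside.
- loupe: Bystander, loose: black waisted eye loupe, open at the top, 35 mm in diameter, 30 mm high, upright. Origin: centre of its underside.
There are look-alikes about, which are no part of the job. Of the things that look like the cell, the larger one is meant.

How it is judged:
By the outcome, as a careful person would: the job done as asked, in the order asked, and still so for the second after the job is handed in, while the arm keeps its last pose, push and grip.
It also fails if it takes over 67 s, if anything falls off the work surface, if the arm or the gripper's body presses on something with over 40 N, if the wrist force passes 120 N, or if a joint passes its speed limit or range.

## Working session

There is one attempt and no reset: what is moved stays moved. The work goes in short steps, Python scripts to look and compute and a shell command to move; the robot and the scene stay as the last step left them, time stands still between calls to the robot, and variables do not carry over. Pictures are saved under pics/ and viewed, on a budget of 10 in all, crops included, one or two more only if the job needs it, and the job is handed in when it is done.

```bash
ls; mkdir -p pics; cat > h.py <<'E'
import numpy as np, cv2
from plant import r
from scipy.spatial.transform import Rotation as R
def cam(n):
    o=r.get_obs(); c=r.read_camera(n)
    if 'pose' in c: P=np.array(c['pose'])
    else:
        T=np.eye(4);T[:3,:3]=R.from_quat(o['tcp_rot']).as_matrix();T[:3,3]=o['position'];P=T@np.array(c['hand_eye'])
    f=240/np.tan(np.radians(c['vfov'])/2)
    K=np.array([[f,0,c['cx']],[0,f,c['cy']],[0,0,1]])
    return dict(img=c['img'],depth=c['depth'],K=K,d=np.array(c['dist'],float),P=P)
def ray(c,uv):
    p=cv2.undistortPoints(np.array(uv,float).reshape(-1,1,2),c['K'],c['d']).reshape(-1,2)
    d=np.c_[p[:,0],-p[:,1],-np.ones(len(p))]
    return c['P'][:3,3],d@c['P'][:3,:3].T
def plane(c,uv,z):
    o,d=ray(c,uv); return o+d*((z-o[2])/d[:,2])[:,None]
def bydepth(c,uv):
    o,d=ray(c,uv); uv=np.array(uv).reshape(-1,2).astype(int)
    return o+d*c['depth'][uv[:,1],uv[:,0]][:,None]
def proj(c,X):
    q=(np.array(X,float).reshape(-1,3)-c['P'][:3,3])@c['P'][:3,:3]
    q=q*[1,-1,-1]
    return cv2.projectPoints(q,np.zeros(3),np.zeros(3),c['K'],c['d'])[0].reshape(-1,2)
E
python3 - <<'E'
from h import *
import pickle
o=r.get_obs(); print({k:np.round(v,3) for k,v in o.items()})
cs={n:cam(n) for n in('scene','top')}
pickle.dump(cs,open('c.pkl','wb'))
for n,c in cs.items():
    cv2.imwrite(f'pics/{n}1.png',c['img']); print(n,c['P'].round(2).tolist(),c['K'][0,0],c['d'],(c['depth']>0).mean())
E
```

```text
pics
{'clock': np.float64(0.0), 'qpos': array([-1.097,  0.322, -0.07 ,  1.452,  0.023,  1.371, -0.057]), 'joint_velocities': array([-0.001, -0.001,  0.002, -0.001,  0.   , -0.001, -0.   ]), 'effort': array([-0.0000e+00, -4.9127e+01, -4.0400e-01, -3.1253e+01, -6.4000e-02,
        4.4000e-02,  0.0000e+00]), 'position': array([288.224, 581.98 , 221.458]), 'tcp_rot': array([ 0.228,  0.974, -0.001, -0.   ]), 'force': array([-0.39 , -0.194,  0.338]), 'moment': array([ 0.054,  0.038, -0.08 ]), 'width': np.float64(0.999)}
scene [[0.98, 0.17, -0.1, 408.14], [-0.2, 0.84, -0.51, -216.49], [-0.0, 0.52, 0.85, 811.54], [0.0, 0.0, 0.0, 1.0]] 583.3506925783516 [-0.08109237  0.          0.          0.          0.        ] 0.995869140625
top [[-0.0, 0.98, -0.18, 352.18], [-1.0, -0.01, -0.02, 197.64], [-0.02, 0.18, 0.98, 893.1], [0.0, 0.0, 0.0, 1.0]] 471.8734872913119 [-0.05687446  0.          0.          0.          0.        ] 0.9957649739583333
```

View pics/top1.png

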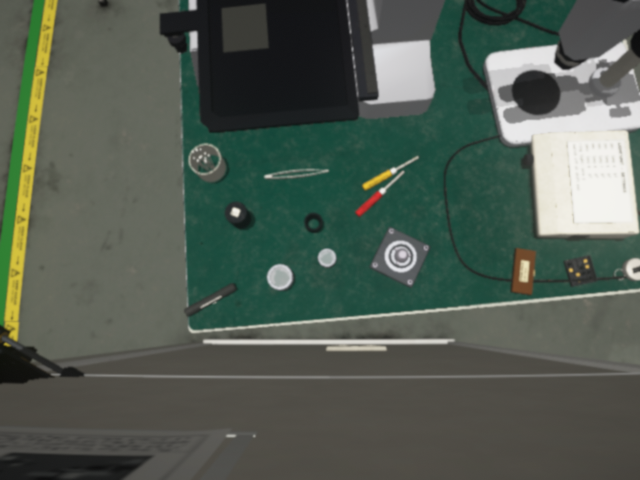

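View pics/scene1.png

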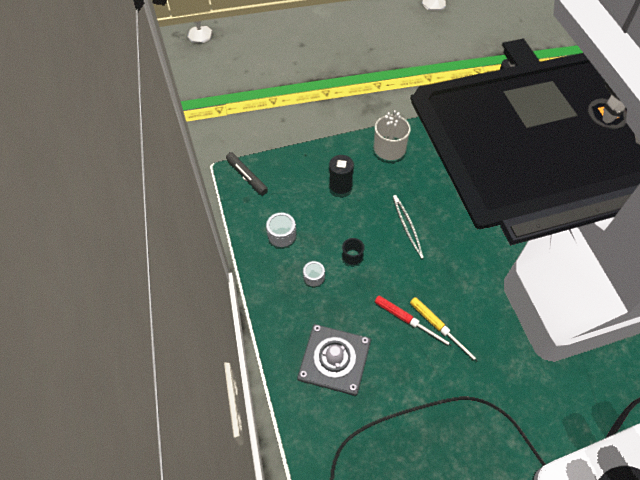

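Top view: the two cell look-alikes are at (280,277), the larger, and (327,257), the smaller. The can is at (238,214), the loupe at (314,222) and the mount at (400,256). In the scene view they are at (281,230), (314,273), (341,175), (352,251) and (335,357). The larger one fits; I'll measure its diameter and confirm it in a crop.

```bash
python3 - <<'E'
from h import *
import pickle
cs=pickle.load(open('c.pkl','rb'))
def fit(c,box,zt,name):
    # points from depth at height zt+-4, circle fit
    u,v=np.meshgrid(range(box[0],box[2]),range(box[1],box[3])); uv=np.c_[u.ravel(),v.ravel()]
    X=bydepth(c,uv); m=X[:,2]>zt-6
    Y=X[m]; (x,y),rad=cv2.minEnclosingCircle(Y[:,:2].astype(np.float32))
    print(name,'n',m.sum(),'c',round(x,1),round(y,1),'R',round(rad,1),'zmax',X[:,2].max().round(1),'mean',Y.mean(0).round(1),'zmin',X[:,2].min().round(1))
t,s=cs['top'],cs['scene']
fit(t,(260,258,300,298),34,'big top'); fit(s,(258,205,302,255),34,'big sc')
fit(t,(313,244,341,270),25,'small top'); fit(s,(298,257,330,290),25,'small sc')
fit(t,(220,195,256,232),59,'can top'); fit(s,(322,148,360,200),59,'can sc')
fit(t,(302,210,327,236),30,'loupe top'); fit(s,(338,236,368,268),30,'loupe sc')
fit(t,(385,242,416,272),38,'spigot top'); fit(s,(312,335,358,380),38,'spigot sc')
# mount corners/circles: screw heads triangulation by plane z=10 
print('hub centre px->z14', plane(t,[[400.5,256.5]],22).round(1), plane(s,[[334.5,356.5]],22).round(1))
# ellipse of pale glass/rim: threshold on non-green by HSV
def blob(c,box,zt,n):
    x0,y0,x1,y1=box; h=cv2.cvtColor(c['img'][y0:y1,x0:x1],cv2.COLOR_BGR2HSV)
    m=((h[...,1]<90)&(h[...,2]>120)).astype(np.uint8)
    cn=max(cv2.findContours(m,cv2.RETR_EXTERNAL,cv2.CHAIN_APPROX_NONE)[0],key=cv2.contourArea)
    e=cv2.fitEllipse(cn); ctr=np.array(e[0])+[x0,y0]; print(n,ctr.round(1),np.round(e[1],1),plane(c,[ctr],zt).round(1))
for c,b,z,n in((t,(260,258,300,298),34,'bt'),(s,(258,205,302,255),34,'bs'),(t,(385,242,416,272),22,'mt'),(s,(305,330,365,385),22,'ms')): blob(c,b,z,n)
a=cv2.resize(s['img'][200:300,250:385],(540,400),interpolation=3); b=cv2.resize(t['img'][200:300,255:355],(400,400),interpolation=3)[:, :260]
cv2.imwrite('pics/crop1.png',np.hstack([a,b]))
E
```

```text
big top n 510 c 403.9 249.8 R 73.5 zmax 893.1 mean [437.2 285.8  45.5] zmin -2.2
big sc n 632 c 423.7 46.6 R 263.5 zmax 811.5 mean [440.3 270.7  55.6] zmin -1.8
small top n 252 c 421.1 200.1 R 69.0 zmax 893.1 mean [472.3 200.6  41.4] zmin -1.6
small sc n 350 c 446.1 -0.7 R 219.0 zmax 811.5 mean [476.5 192.9  35.3] zmin -1.0
can top n 379 c 460.9 288.1 R 141.4 zmax 893.1 mean [550.6 362.9  72.8] zmin -1.3
can sc n 444 c 482.1 85.2 R 310.6 zmax 811.5 mean [552.2 347.2  81.5] zmin -0.9
loupe top n 116 c 455.9 212.2 R 104.7 zmax 893.1 mean [542.7 225.7  36.8] zmin -1.4
loupe sc n 186 c 477.7 12.9 R 239.7 zmax 811.5 mean [543.7 221.4  37.2] zmin -0.9
spigot top n 129 c 419.1 125.6 R 98.3 zmax 893.1 mean [475.7  65.3  49.9] zmin 6.3
spigot sc n 199 c 444.9 -71.8 R 149.2 zmax 811.5 mean [478.5  55.   52.2] zmin 6.4
hub centre px->z14 [[475.5  62.5  22. ]] [[479.7  60.   22. ]]
bt [279.2 276.4] [24.8 25.6] [[438.2 286.7  34. ]]
bs [280.2 224.4] [25.1 29.2] [[440.7 287.   34. ]]
mt [400.1 256.2] [31. 32.] [[476.   63.2  22. ]]
ms [335.3 357.9] [51.4 56.4] [[480.4  57.6  22. ]]
```

View pics/crop1.png

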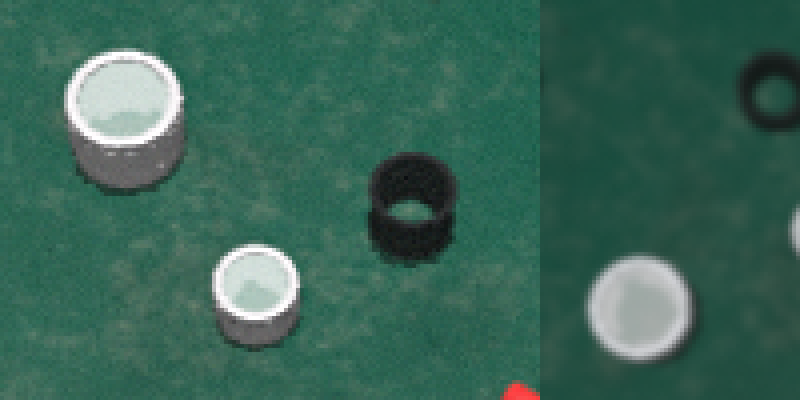

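The larger one is at about (439.5, 286.8), top diameter about 46 mm, so it is the cell. The mount is at about (478, 61). Moving over the cell.

```bash
python3 -m jog '[1.9,-3.7,0,0,0,0,-1, 1.9,-3.7,0,0,0,0,-1, 1.9,-3.7,0,0,0,0,-1, 1.9,-3.7,0,0,0,0,-1, 1.9,-3.7,0,0,0,0,-1, 1.9,-3.7,0,0,0,0,-1, 1.9,-3.7,0,0,0,0,-1, 1.9,-3.6,0,0,0,0,-1, 0,0,-1.5,0,0,0,-1, 0,0,-1.5,0,0,0,-1, 0,0,0,0,0,0,-1]' 40
cat > w.py <<'E'
from h import *
import sys
n=sys.argv[1]; c=cam('wrist'); o=r.get_obs(); print(o['position'].round(1),o['tcp_rot'].round(4),o['force'].round(2),o['qpos'].round(2))
cv2.imwrite(f'pics/{n}.png',c['img']); import pickle; pickle.dump(c,open('w.pkl','wb'))
print(c['P'].round(3).tolist()); print('cell px',proj(c,[439.5,286.8,34]).round(), 'mount px',proj(c,[[478,61,38],[478,61,22]]).round())
E
python3 w.py w1
```

```text
clock: 1.48
position: [439.3, 276.3, 184.2]
tcp_rot: [0.226, 0.974, -0.004, -0.003]
force: [0.1, 0.5, 0.7]
width: 1.002
[439.5 276.9 184.9] [ 0.2261  0.9741 -0.004  -0.0027] [0.11 0.65 0.58] [-0.74  0.07  0.14  1.82 -0.01  1.26  0.51]
[[0.442, -0.862, -0.248, 371.811], [0.897, 0.421, 0.132, 311.982], [-0.01, -0.281, 0.96, 345.733], [0.0, 0.0, 0.0, 1.0]]
cell px [[341. 215.]] mount px [[122. 370.]
 [130. 360.]]
```

View pics/w1.png

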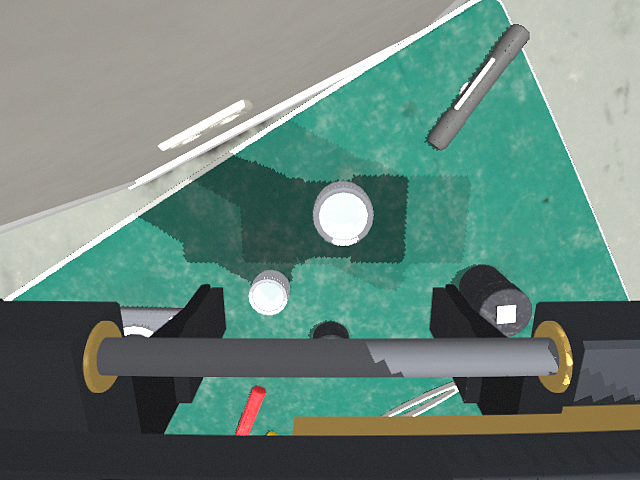

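The wrist view shows the cell at about (343,215), the small decoy at (268,293) and the can at (500,300). My estimate projects to (341,215), so they agree. I'll refine the position with the wrist ellipse.

```bash
python3 - <<'E'
from h import *
import pickle
c=pickle.load(open('w.pkl','rb'))
x0,y0,x1,y1=300,170,390,260
h=cv2.cvtColor(c['img'][y0:y1,x0:x1],cv2.COLOR_BGR2HSV)
for t,lo in (('glass',225),('rim',170)):
    m=((h[...,1]<70)&(h[...,2]>lo)).astype(np.uint8)
    cn=max(cv2.findContours(m,cv2.RETR_EXTERNAL,cv2.CHAIN_APPROX_NONE)[0],key=cv2.contourArea)
    e=cv2.fitEllipse(cn); ctr=np.array(e[0])+[x0,y0]; print(t,ctr,e[1],plane(c,[ctr],34).round(1))
# blob any non-green, base outline
m=(h[...,1]<90).astype(np.uint8); cn=max(cv2.findContours(m,cv2.RETR_EXTERNAL,cv2.CHAIN_APPROX_NONE)[0],key=cv2.contourArea)
print(cv2.boundingRect(cn))
print(bydepth(c,[[343,215]]).round(1), 'circle R23 px', np.ptp(proj(c,[[439.5+23*np.cos(a),286.8+23*np.sin(a),34] for a in np.linspace(0,6.28,60)]),axis=0))
E
```

```text
glass [343.07433701 217.85186386] (46.61730194091797, 52.08699035644531) [[442.  287.3  34. ]]
rim [342.58734131 215.64778519] (56.48967361450195, 58.3210563659668) [[440.3 287.7  34. ]]
(12, 0, 62, 76)
[[440.6 288.   31.4]] circle R23 px [60.96150771 59.47999593]
```

```bash
python3 -m jog '[0,1.0,-2,0.0066,-0.007,0,-1, 0,0,-3,0,0,0,-1, 0,0,-3,0,0,0,-1, 0,0,-3,0,0,0,-1, 0,0,-2,0,0,0,-1, 0,0,0,0,0,0,-1]' 40; python3 -c "
from h import *
o=r.get_obs();print(o['position'].round(1),o['tcp_rot'].round(4),o['force'].round(2))"
```

```text
clock: 2.28
position: [437.6, 295.6, 53.9]
tcp_rot: [0.22, 0.975, 0.003, 0.001]
force: [-0.5, -0.6, -0.2]
width: 0.996
[437.6 295.6  53.9] [0.2201 0.9755 0.003  0.0011] [-0.52 -0.56 -0.19]
```

```bash
python3 -m jog '[0.2,-0.8,0,-0.005,0.0035,0,-1, 0,0,0,0,0,0,-1, 0,0,0,0,0,0,-1]' 40; python3 -c "
from h import *
o=r.get_obs();print(o['position'].round(1),o['tcp_rot'].round(4),o['force'].round(2))"
```

```text
clock: 2.65
position: [441.2, 289.1, 56.9]
tcp_rot: [0.219, 0.976, 0.002, 0.001]
force: [0.7, -0.1, 0.1]
width: 1.004
[441.2 289.1  56.9] [0.2194 0.9756 0.0019 0.0013] [ 0.69 -0.12  0.06]
```

```bash
python3 -m jog '[-0.1,-0.15,-2,0,0,0,-1, 0,0,-1.8,0,0,0,-1, 0,0,-0.8,0,0,0,-1, 0,0,0,0,0,0,-1, 0,0,0,0,0,0,-1]' 40; python3 -c "
from h import *
for i in range(1): o=r.get_obs();print(o['position'].round(1),o['tcp_rot'].round(4),o['force'].round(2))"
```

```text
clock: 3.28
position: [442.7, 289.4, 13.4]
tcp_rot: [0.22, 0.976, 0.005, 0.003]
force: [-0.5, -0.0, 0.2]
width: 1.002
[442.7 289.4  13.4] [0.2196 0.9756 0.0047 0.0034] [-0.48 -0.01  0.17]
```

```bash
python3 -m jog '[-0.2,-0.15,-0.35,-0.005,0.005,0,-1, 0,0,-0.35,0,0,0,-1, 0,0,0,0,0,0,-1, 0,0,0,0,0,0,-1]' 40; python3 -c "
from h import *
for i in range(1): o=r.get_obs();print(o['position'].round(1),o['tcp_rot'].round(4),o['force'].round(2))"
```

```text
clock: 3.78
position: [441.3, 288.4, 7.2]
tcp_rot: [0.22, 0.976, 0.002, 0.002]
force: [-0.2, 0.1, 0.2]
width: 1.001
[441.3 288.4   7.2] [0.2195 0.9756 0.0023 0.0021] [-0.23  0.09  0.19]
```

```bash
python3 -m jog '[0,0,0,0,0,0,1, 0,0,0,0,0,0,1, 0,0,0,0,0,0,1, 0,0,0,0,0,0,1, 0,0,0,0,0,0,1, 0,0,0,0,0,0,1]' 40
```

```text
clock: 4.53
position: [441.3, 288.3, 7.3]
tcp_rot: [0.22, 0.976, 0.002, 0.002]
force: [-0.0, 0.4, -0.1]
width: 0.514
```

```bash
python3 -m jog '[0,0,1,0,0,0,1, 0,0,3,0,0,0,1, 0,0,3,0,0,0,1, 0,0,3,0,0,0,1, 0.5,-3,0.5,0,0,0,1, 0.6,-3.5,0,0,0,0,1, 0.6,-3.5,0,0,0,0,1, 0.6,-3.5,0,0,0,0,1, 0.5,-2.5,0,0,0,0,1, 0,0,0,0,0,0,1, 0,0,0,0,0,0,1]' 40
python3 w.py w2
```

```text
clock: 5.9
position: [468.3, 124.3, 120.3]
tcp_rot: [0.219, 0.976, 0.004, 0.003]
force: [0.0, 1.0, -0.3]
width: 0.511
[468.3 124.2 120.3] [0.2185 0.9758 0.0036 0.003 ] [-0.07  0.45 -1.38] [-0.57  0.04  0.27  2.   -0.01  1.1   0.83]
[[0.427, -0.864, -0.265, 397.728], [0.904, 0.411, 0.116, 156.663], [0.009, -0.289, 0.957, 281.261], [0.0, 0.0, 0.0, 1.0]]
cell px [[564.  82.]] mount px [[241. 301.]
 [245. 291.]]
```

View pics/w2.png

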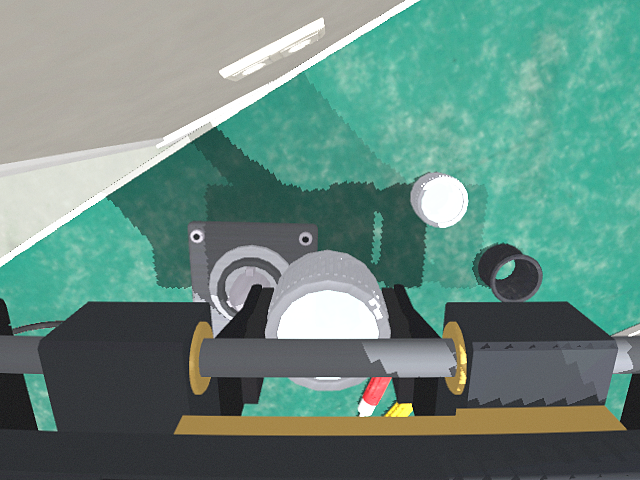

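The cell is held and hanging straight. The mount is partly hidden behind the left finger, with screws at (197,237) and (305,239). I'll sidestep so the wrist camera sees the mount clear of the cell.

```bash
python3 -m jog '[1.4,-1.9,0,0,0,0,1, 1.4,-1.9,0,0,0,0,1, 1.4,-1.9,0,0,0,0,1, 1.4,-1.8,0,0,0,0,1, 1.4,-1.7,0,0,0,0,1, 0,0,0,0,0,0,1, 0,0,0,0,0,0,1, 0,0,0,0,0,0,1]' 40
python3 w.py w3
```

```text
clock: 6.95
position: [538.0, 42.0, 119.7]
tcp_rot: [0.209, 0.978, 0.005, 0.001]
force: [-0.3, 1.0, -1.9]
width: 0.515
[538.   42.2 119.7] [0.2093 0.9778 0.0049 0.0013] [-0.42  0.1  -1.35] [-0.45  0.16  0.36  1.87 -0.07  1.12  1.09]
[[0.41, -0.873, -0.264, 467.301], [0.912, 0.396, 0.108, 72.641], [0.01, -0.285, 0.958, 280.922], [0.0, 0.0, 0.0, 1.0]]
cell px [[670. -99.]] mount px [[312. 141.]
 [313. 140.]]
```

View pics/w3.png

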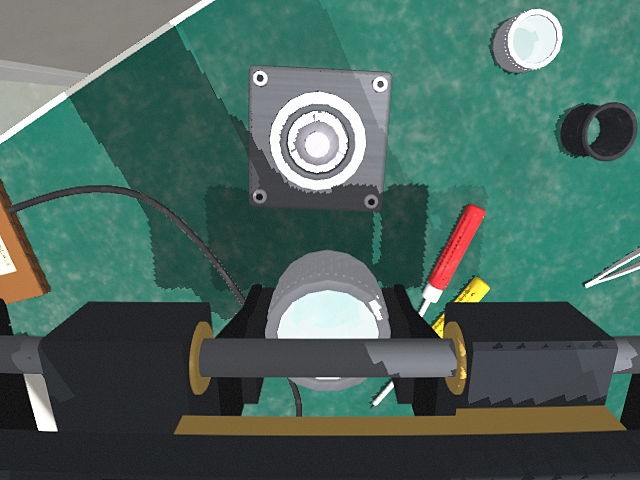

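The mount is in the clear: the ring is centred at about (318,141), the spigot top at (317,144), and the screws at (260,78), (380,84), (371,201), (260,196). The held cell is at the bottom, around (328,310). Fitting these now.

```bash
python3 - <<'E'
from h import *
import pickle
c=pickle.load(open('w.pkl','rb'))
x0,y0,x1,y1=262,85,374,198
g=cv2.cvtColor(c['img'][y0:y1,x0:x1],cv2.COLOR_BGR2GRAY)
m=cv2.threshold(g,0,255,cv2.THRESH_BINARY+cv2.THRESH_OTSU)[0]; print('thr',m)
for th in(150,190):
  cn,h=cv2.findContours((g>th).astype(np.uint8),cv2.RETR_CCOMP,cv2.CHAIN_APPROX_NONE)
  for k,q in enumerate(cn):
    if len(q)>25:
        e=cv2.fitEllipse(cv2.convexHull(q)) ; p=np.array(e[0])+[x0,y0]
        print(th,p.round(1),np.round(e[1],1),'z38',plane(c,[p],38)[0,:2].round(1),'z22',plane(c,[p],22)[0,:2].round(1))
s=[[260,78],[380,84],[371,201],[260,196]]; X=plane(c,s,11.5); print(X.round(1),X.mean(0).round(1),np.linalg.norm(X[0]-X[2]),np.linalg.norm(X[1]-X[3]))
a=np.linspace(0,6.28,60); print('R23 px',np.ptp(proj(c,np.c_[478+23*np.cos(a),61+23*np.sin(a),22+0*a]),axis=0))
# held cell: side outline width by column at pixel rows 262..300
z=119.7-7.3+34
p=proj(c,[[538,42.2,z],[538,42.2,z-34]]);print('held cell top/bottom centre expected',p.round(1))
for R_ in(23,):
  q=proj(c,np.c_[538+R_*np.cos(a),42.2+R_*np.sin(a),z+0*a]); print(q.min(0),q.max(0))
x0,y0,x1,y1=262,240,395,336
hh=cv2.cvtColor(c['img'][y0:y1,x0:x1],cv2.COLOR_BGR2HSV); 
m=(hh[...,1]<70)&(hh[...,2]>90)
for row in (20,30,40,50,60,70): 
  w=np.where(m[row])[0]; print(row+y0,w.min()+x0,w.max()+x0)
print('top of cell row',np.where(m.sum(1)>5)[0].min()+y0)
E
```

```text
thr 184.0
150 [317.2 141.4] [59.8 61.7] z38 [479.3  63.7] z22 [480.1  63.1]
150 [308.6 143.5] [36.7 38.7] z38 [478.4  58.8] z22 [479.1  57.9]
150 [317.5 140.4] [95.8 98.5] z38 [478.9  64.1] z22 [479.7  63.5]
150 [316.8 141.3] [77.2 78. ] z38 [479.2  63.5] z22 [480.   62.9]
150 [369.2  94.2] [12.6 36.4] z38 [467.9 100.2] z22 [467.9 102. ]
190 [319.2 143.2] [28.5 30.2] z38 [480.7  64.3] z22 [481.5  63.8]
190 [317.3 141.3] [59.4 61.6] z38 [479.3  63.8] z22 [480.1  63.2]
190 [315.1 143. ] [46.1 49.9] z38 [479.6  62.3] z22 [480.4  61.6]
190 [317.5 140.4] [95.5 98.1] z38 [478.9  64.1] z22 [479.6  63.5]
190 [316.9 141.3] [77.4 78.9] z38 [479.2  63.6] z22 [479.9  63. ]
[[432.4  47.   11.5]
 [465.2 111.5  11.5]
 [529.3  78.8  11.5]
 [496.7  14.8  11.5]] [480.9  63.   11.5] 101.93996099030977 101.66515545236255
R23 px [76.9671707  78.47010861]
held cell top/bottom centre expected [[327.  338.8]
 [326.2 299.1]]
[262.57091819 279.06441697] [391.19521385 393.19185474]
260 296 359
270 286 369
280 279 376
290 274 380
300 271 383
310 268 386
top of cell row 250
```

```bash
python3 - <<'E'
from h import *
import pickle
c=pickle.load(open('w.pkl','rb'))
a=np.linspace(0,6.28,90)
for dx in(-3,0,3):
  for dz in (-7.3,-5):
    z=119.7+dz; d=dx*np.array([.912,-.41]) # image-down direction approx
    q=proj(c,np.c_[538+d[0]+23*np.cos(a),42.2+d[1]+23*np.sin(a),z+0*a]); print(dx,dz,q.min(0).round(1),q.max(0).round(1))
E
```

```text
-3 -7.3 [272.9 241.7] [379.4 339.9]
-3 -5 [272.3 243.4] [380.1 342.6]
0 -7.3 [273.2 248.6] [379.2 345.8]
0 -5 [272.6 250.3] [379.9 348.5]
3 -7.3 [273.5 255.4] [378.9 351.7]
3 -5 [272.9 257.2] [379.6 354.4]
```

```bash
python3 -m jog '[-2,0.7,0,-0.009,0.005,0,1, -2,0.7,0,0,0,0,1, -1.7,0.7,0,0,0,0,1, 0,0,-2,0,0,0,1, 0,0,-2,0,0,0,1, 0,0,-1.5,0,0,0,1, 0,0,0,0,0,0,1, 0,0,0,0,0,0,1]' 40;python3 -c "
from h import *
o=r.get_obs();print(o['position'].round(1),o['tcp_rot'].round(4),o['force'].round(2))"
```

```text
clock: 8.0
position: [477.8, 68.3, 64.9]
tcp_rot: [0.207, 0.978, 0.002, 0.001]
force: [-1.6, -0.3, -0.9]
width: 0.511
[477.8  68.3  64.9] [0.2066 0.9784 0.0015 0.001 ] [-1.63 -0.32 -0.94]
```

```bash
python3 -m jog '[0.2,-0.5,0,0,0,0,1, 0,0,0,0,0,0,1, 0,0,-1,0,0,0,1, 0,0,0,0,0,0,1, 0,0,0,0,0,0,1]' 40;python3 -c "
from h import *
o=r.get_obs();print(o['position'].round(1),o['tcp_rot'].round(4),o['force'].round(2))"
```

```text
clock: 8.62
position: [481.2, 62.9, 55.6]
tcp_rot: [0.207, 0.978, 0.002, 0.002]
force: [-1.0, -0.7, -2.0]
width: 0.513
[481.2  62.9  55.6] [0.2069 0.9784 0.0021 0.0022] [-1.03 -0.65 -1.95]
```

```bash
python3 -m jog '[-0.12,0.02,-0.4,0,0,0,1, 0,0,-0.4,0,0,0,1, 0,0,-0.3,0,0,0,1, 0,0,0,0,0,0,1, 0,0,0,0,0,0,1]' 40;python3 -c "
from h import *
o=r.get_obs();print(o['position'].round(1),o['tcp_rot'].round(4),o['force'].round(2),o['moment'].round(2))"
```

```text
clock: 9.25
position: [479.8, 63.2, 43.7]
tcp_rot: [0.207, 0.978, 0.002, 0.002]
force: [0.3, -0.4, -2.1]
width: 0.512
[479.8  63.2  43.7] [0.2067 0.9784 0.002  0.002 ] [ 0.28 -0.38 -2.14] [0.05 0.01 0.03]
```

```bash
python3 -m jog '[0,0,-0.4,0,0,0,1, 0,0,-0.3,0,0,0,1, 0,0,0,0,0,0,1, 0,0,0,0,0,0,1]' 40;python3 -c "
from h import *
o=r.get_obs();print(o['position'].round(1),o['tcp_rot'].round(4),o['force'].round(2),o['moment'].round(2))"
```

```text
clock: 9.75
position: [479.9, 63.3, 36.3]
tcp_rot: [0.207, 0.978, 0.002, 0.002]
force: [0.1, -0.7, -1.3]
width: 0.516
[479.9  63.3  36.3] [0.2068 0.9784 0.0021 0.0021] [ 0.12 -0.68 -1.25] [-0.05 -0.02  0.03]
```

```bash
python3 -m jog '[0,0,-0.4,0,0,0,1, 0,0,-0.25,0,0,0,1, 0,0,-0.1,0,0,0,1, 0,0,0,0,0,0,1, 0,0,0,0,0,0,1]' 40;python3 -c "
from h import *
o=r.get_obs();print(o['position'].round(1),o['tcp_rot'].round(4),o['force'].round(2),o['moment'].round(2))"
```

```text
clock: 10.38
position: [480.1, 63.3, 29.0]
tcp_rot: [0.207, 0.978, 0.002, 0.002]
force: [-0.6, -0.8, 1.2]
width: 0.51
[480.1  63.3  29. ] [0.2067 0.9784 0.0022 0.0022] [-0.6  -0.79  1.21] [-0.12  0.26 -0.01]
```

```bash
cat > s.py <<'E'
from h import *
o=r.get_obs();q=o['tcp_rot'];M=R.from_quat(q).as_matrix();print(o['position'].round(1),'yaw',np.degrees(np.arctan2(M[1,1],M[0,1])).round(1),'zt',M[:2,2].round(4),'F',o['force'].round(2),'M',o['moment'].round(2),'q',o['qpos'].round(2))
E
python3 -m jog '[0,0,-0.15,0,0,0.08,1, 0,0,-0.15,0,0,0.08,1, 0,0,-0.15,0,0,0.08,1, 0,0,-0.15,0,0,0.08,1]' 40;python3 s.py
```

```text
clock: 10.88
position: [480.5, 63.1, 25.8]
tcp_rot: [0.046, 0.999, 0.004, 0.001]
force: [-7.2, -0.2, 18.5]
width: 0.512
[480.5  63.1  25.8] yaw 84.7 zt [0.0031 0.007 ] F [-7.22 -0.22 18.53] M [-0.21  1.74 -1.69] q [-0.46  0.17  0.3   2.08 -0.07  0.9   1.36]
```

```bash
python3 -m jog '[0,0,0.1,0,0,-0.05,1, 0,0,0,0,0,0,1]' 40;python3 s.py
```

```text
clock: 11.12
position: [480.5, 62.8, 27.3]
tcp_rot: [0.072, 0.997, 0.004, 0.001]
force: [-4.1, -0.4, 6.7]
width: 0.514
[480.5  62.8  27.3] yaw 81.7 zt [0.0033 0.0076] F [-4.1  -0.42  6.67] M [-0.19  0.67 -0.26] q [-0.46  0.17  0.3   2.08 -0.07  0.9   1.31]
```

```bash
python3 -m jog '[-0.05,0,-0.1,-0.005,0.003,-0.03,1, 0,0,-0.1,0,0,0,1, 0,0,0,0,0,0,1]' 40;python3 s.py
```

```text
clock: 11.5
position: [480.5, 62.8, 26.9]
tcp_rot: [0.086, 0.996, 0.001, 0.0]
force: [-0.7, 0.6, 1.2]
width: 0.51
[480.5  62.8  26.9] yaw 80.1 zt [0.0011 0.0029] F [-0.69  0.57  1.18] M [-0.06  0.32 -0.14] q [-0.47  0.17  0.3   2.07 -0.07  0.91  1.27]
```

```bash
python3 -m jog '[0,0,-0.15,0,0,0,1, 0,0,-0.15,0,0,0,1]' 40;python3 s.py; python3 -m jog '[0,0,-0.15,0,0,0,1, 0,0,-0.1,0,0,0,1]' 40;python3 s.py
```

```text
clock: 11.75
position: [480.6, 62.8, 25.1]
tcp_rot: [0.086, 0.996, 0.002, 0.0]
force: [-5.0, -0.4, 9.6]
width: 0.511
[480.6  62.8  25.1] yaw 80.1 zt [0.0008 0.0033] F [-4.98 -0.4   9.57] M [-0.21  1.04 -0.16] q [-0.47  0.17  0.3   2.07 -0.07  0.9   1.28]
clock: 12.0
position: [480.6, 62.8, 24.3]
tcp_rot: [0.086, 0.996, 0.002, -0.0]
force: [-4.9, -0.9, 10.9]
width: 0.508
[480.6  62.8  24.3] yaw 80.1 zt [-0.0001  0.004 ] F [-4.88 -0.92 10.86] M [-0.22  0.98 -0.17] q [-0.47  0.17  0.3   2.07 -0.07  0.9   1.28]
```

```bash
python3 - <<'E'
from h import *
import pickle
a=pickle.load(open('w.pkl','rb')); b=cam('wrist'); pickle.dump(b,open('w4.pkl','wb'))
pts=[(290,295),(300,285),(327,280),(327,300),(327,310),(300,310),(360,310),(327,320),(327,265)]
for u,v in pts: print((u,v),a['depth'][v,u].round(1),b['depth'][v,u].round(1))
im=np.hstack([cv2.resize(x['img'][180:420,230:430],(400,480),interpolation=3) for x in (a,b)]); cv2.imwrite('pics/w4.png',im)
E
```

```text
(290, 295) 147.3 148.8
(300, 285) 146.3 147.0
(327, 280) 146.4 145.2
(327, 300) 150.4 149.3
(327, 310) 151.3 150.0
(300, 310) 151.1 150.6
(360, 310) 150.5 150.1
(327, 320) 152.0 152.8
(327, 265) 157.0 157.4
```

View pics/w4.png

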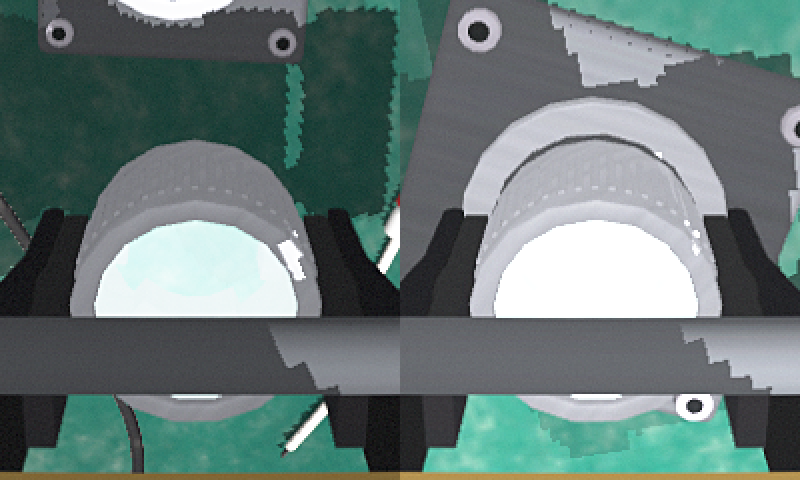

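The left half is the earlier view and the right half is now. The cell sits identically in the grip, with its underside about 3 mm above the hub, so it has keyed and is sinking. I'll press it home, easing off the lateral force in x.

```bash
python3 -m jog '[-0.06,-0.01,-0.15,0,0,0,1, 0,0,-0.15,0,0,0,1]' 50;python3 s.py; python3 -m jog '[-0.03,0,-0.15,0,0,0,1, 0,0,-0.15,0,0,0,1]' 50;python3 s.py
```

```text
clock: 12.3
position: [480.6, 62.8, 23.7]
tcp_rot: [0.086, 0.996, 0.003, -0.0]
force: [-6.0, -0.8, 12.3]
width: 0.511
[480.6  62.8  23.7] yaw 80.2 zt [0.0002 0.005 ] F [-6.03 -0.79 12.34] M [-0.25  1.36 -0.27] q [-0.46  0.17  0.3   2.07 -0.07  0.9   1.28]
clock: 12.55
position: [480.6, 62.7, 23.3]
tcp_rot: [0.086, 0.996, 0.003, -0.0]
force: [-6.2, -0.7, 15.1]
width: 0.508
[480.6  62.7  23.3] yaw 80.1 zt [-0.0004  0.006 ] F [-6.2  -0.7  15.07] M [-0.31  1.4  -0.23] q [-0.46  0.18  0.3   2.07 -0.07  0.9   1.28]
```

```bash
python3 -m jog '[-0.15,0,-0.1,-0.006,0,0,1, -0.1,0,-0.2,0,0,0,1]' 50;python3 s.py; python3 -m jog '[-0.1,0,-0.25,0,0,0,1, -0.1,0,-0.25,0,0,0,1]' 50;python3 s.py
```

```text
clock: 12.8
position: [480.6, 62.8, 23.0]
tcp_rot: [0.086, 0.996, 0.001, 0.002]
force: [-4.8, -1.6, 13.8]
width: 0.511
[480.6  62.8  23. ] yaw 80.1 zt [0.0042 0.0011] F [-4.75 -1.63 13.85] M [-0.33  1.1  -0.22] q [-0.47  0.17  0.3   2.08 -0.07  0.9   1.27]
clock: 13.05
position: [480.6, 62.8, 21.5]
tcp_rot: [0.086, 0.996, 0.002, 0.003]
force: [-5.4, -1.9, 17.5]
width: 0.509
[480.6  62.8  21.5] yaw 80.1 zt [0.0069 0.0026] F [-5.43 -1.89 17.55] M [-0.34  1.24 -0.24] q [-0.47  0.17  0.3   2.08 -0.07  0.89  1.27]
```

```bash
python3 -m jog '[-0.08,0,-0.25,0,-0.004,0,1, -0.08,0,-0.25,0,0,0,1]' 50;python3 s.py; python3 -m jog '[-0.08,0,-0.25,0,0.005,0,1, -0.08,0,-0.25,0,0,0,1]' 50;python3 s.py
```

```text
clock: 13.3
position: [480.7, 62.8, 21.2]
tcp_rot: [0.086, 0.996, 0.003, 0.006]
force: [-8.0, -2.1, 24.3]
width: 0.51
[480.7  62.8  21.2] yaw 80.1 zt [0.0124 0.0042] F [-8.   -2.05 24.27] M [-0.56  2.09 -0.26] q [-0.47  0.17  0.3   2.09 -0.07  0.88  1.27]
clock: 13.55
position: [480.6, 62.8, 21.2]
tcp_rot: [0.086, 0.996, 0.003, 0.004]
force: [-7.2, -1.5, 22.5]
width: 0.511
[480.6  62.8  21.2] yaw 80.1 zt [0.0085 0.0058] F [-7.19 -1.47 22.49] M [-0.6   1.87 -0.26] q [-0.46  0.17  0.3   2.08 -0.07  0.89  1.28]
```

```bash
python3 -m jog '[-0.08,0,-0.2,-0.006,0.009,0,1, -0.05,0,-0.2,0,0.003,0,1]' 50;python3 s.py; python3 -m jog '[-0.05,0,-0.2,-0.003,0.003,0,1]' 50;python3 s.py
python3 - <<'E'
from h import *
b=cam('wrist');s=cam('scene')
cv2.imwrite('pics/f1.png',np.hstack([cv2.resize(b['img'][200:400,230:430],(400,400),interpolation=3),cv2.resize(s['img'][310:410,285:385],(400,400),interpolation=3)]))
E
python3 s.py
```

```text
clock: 13.8
position: [480.6, 62.8, 21.2]
tcp_rot: [0.087, 0.996, 0.001, -0.001]
force: [-7.7, -2.0, 18.5]
width: 0.513
[480.6  62.8  21.2] yaw 80.1 zt [-0.0026  0.0015] F [-7.75 -2.02 18.49] M [-0.26  1.54 -0.17] q [-0.47  0.18  0.3   2.07 -0.07  0.9   1.28]
clock: 13.92
position: [480.6, 62.8, 21.3]
tcp_rot: [0.087, 0.996, -0.001, -0.003]
force: [-7.1, -0.9, 18.3]
width: 0.511
[480.6  62.8  21.3] yaw 80.0 zt [-0.0054 -0.0006] F [-7.11 -0.89 18.27] M [-0.15  1.52 -0.18] q [-0.47  0.18  0.3   2.07 -0.07  0.9   1.27]
[480.6  62.8  21.3] yaw 80.0 zt [-0.0055 -0.0007] F [-7.49 -2.39 18.84] M [-0.21  1.49 -0.21] q [-0.47  0.18  0.3   2.07 -0.07  0.9   1.27]
```

View pics/f1.png

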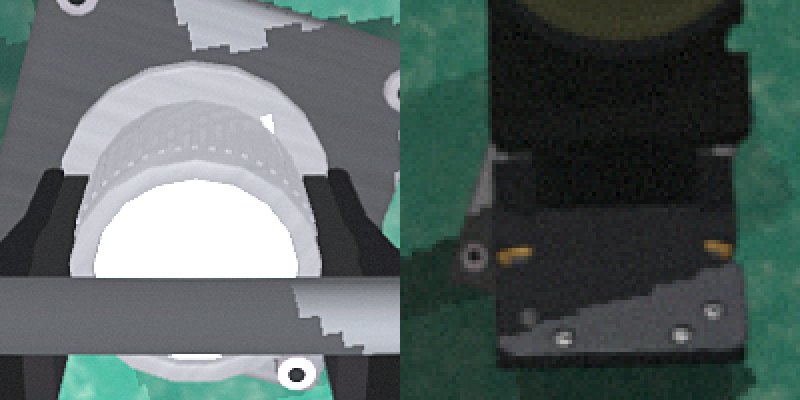

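The wrist view shows the cell flush on the hub, with no dark gap left. One last levelling push, then a check that it is stable.

```bash
python3 -m jog '[-0.05,0,-0.25,0.001,-0.004,0,1, -0.05,0,-0.25,0,0,0,1]' 50;python3 s.py
python3 - <<'E'
from h import *
for i in range(5): b=cam('wrist')
t=cam('top')
for n,X in(('can',(550,357,59)),('loupe',(545,225,30))): print(n,proj(t,X).round())
x=t['img']; g=cv2.cvtColor(x,cv2.COLOR_BGR2HSV); 
import pickle; t0=pickle.load(open('c.pkl','rb'))['top']['img']
for n,(a,b,c,d) in dict(can=(220,195,256,232),loupe=(302,210,327,236)).items(): print(n,np.abs(x[b:d,a:c].astype(int)-t0[b:d,a:c]).mean().round(2))
E
python3 s.py
```

```text
clock: 14.28
position: [480.6, 62.8, 21.2]
tcp_rot: [0.087, 0.996, 0.001, -0.001]
force: [-9.4, -2.2, 24.1]
width: 0.51
[480.6  62.8  21.2] yaw 80.0 zt [-0.0013  0.0022] F [-9.36 -2.16 24.06] M [-0.32  1.94 -0.15] q [-0.47  0.18  0.3   2.08 -0.07  0.9   1.28]
can [[240. 214.]]
loupe [[313. 220.]]
can 2.78
loupe 2.09
[480.6  62.8  21.2] yaw 80.0 zt [-0.0014  0.0022] F [-8.72 -1.5  23.47] M [-0.27  1.8  -0.17] q [-0.47  0.18  0.3   2.08 -0.07  0.9   1.28]
```

Stable: 24 N push, z does not change with force, level to 0.15°, and the bystanders have not moved.

```bash
python3 -c "
from plant import r
print(r.close_job())"
```

```text
the job is handed in; nothing more can be done
None
```

I picked up the larger lens cell and set it over the spigot. The keyways dropped over the pins within about 18° of turn, and I pressed the cell home against the spring. I handed in at about 14.6 s, still gripping it (50 N commanded) and pushing down with about 24 N.

- **Fully home:** the TCP was at 21.2 mm against 21.3 mm expected. It did not change as the push varied between 18 and 24 N, and the last wrist picture shows no gap above the hub.
- **Grip:** midway down, a wrist picture showed the cell had not slipped between the fingers. The last check had it level to about 0.15°.
- **Bystanders:** the top camera shows the can and the loupe unmoved.
- **What disagreed:**
  - A sideways load of about 8–9 N stayed on the tool despite small corrections in x.
  - The fixed cameras put the mount up to 5 mm from where the wrist camera did; I used the wrist value and it fitted.
  - My first turning step overshot against the keyway wall, reaching about 18 N and 1.7 N m, before I eased it back.

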